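# Book a flat food tin in and stow it on edge under the tray keeper

## Robot

A 7-joint arm with a two-finger parallel gripper is mounted at the origin on the work surface. World frame = base frame: x ahead of the robot, y to its left, z up, the work surface at z = 0. Lengths are in m, angles in rad, forces in N, time in s.
With the tool pointing down it reaches from about 0.425 to 0.925 m from the base axis. Payload 6.8 kg.
Tool frame: the origin (TCP) lies between the finger pads; the fingertips stand manip.tips_ahead ahead of it and the grasp point (between the pads) is the TCP (manip.tips_ahead is the distance from the TCP to the fingertips, in m); z points along the fingers, y is the line along which they close (so a half turn about z gives the same grasp; the last joint's range is limited). The gripper opens to 88 mm and grips with 3 to 60 N. Pads are 20 mm wide; open, the fingers measure 115 mm over their backs; the gripper's body (75 mm by 178 mm) begins 61 mm behind the grasp point.
Start: joints at [-0.108, 0.477, 0.022, 1.555, -0.011, 1.109, -0.083], TCP at [0.675, 0, 0.242] pointing down, gripper open.
Joint ranges: [-2.96, 2.96], [-0.34, 2.1], [-1.41, 1.46], [0.24, 2.44], [-1.37, 4.51], [0.17, 1.92], [-2.96, 2.96]. Speed limits (rad/s): [2.39, 2.39, 3.14, 3.14, 3.14, 3.14, 3.14].

## Interface

Orientations are given as a rotation vector (axis times angle).
In Python, from cell import manip gives the robot as it stands.
- The arm moves only by the tool arm_command, never from a script. Its argument "steps" is a list of rows, each a list of 3 entries, a list of its own where there are three numbers: the gripper's target within -1 to 1 (shut at 1, half-way at 0, fully open at -1), then the shift along the tool's x, y, z normalised to -1 to 1, where 1 is 750 mm, then the turn about the tool's z normalised to -1 to 1, where 1 is 45 degrees. In form: [[jaw, [dx, dy, dz], roll], ...]. A call has 1 to 12 rows; each row is the pose to reach, as a shift and turn from the pose commanded when the call began, along the tool's axes at that moment; what a row does not reach only later rows make up. A row lasts 1/8 s, in which the tool goes at most 62.5 mm and 10.7 degrees, less where a joint would pass 70% of its speed; a pose out of reach is approached as far as the arm can. A call with a number of a shift or a turn outside -1 to 1 is refused whole. A call with a gripper value outside its range is refused whole. The fingers move at their own pace and stop on an object; "newtons" is the grip in N (left out, the last holds). Time passes only in rows, so rows that repeat a pose let the fingers close. It gives the time, the measured TCP pose, the force, the opening and the grip force at its end, in the units of the state.
- manip.state(): the state, without advancing time (a new reading comes with each control period).
- manip.snapshot(name): name is "scene" or "side" or "wrist"; returns the picture (480x640x3 uint8, red, green, blue); there is no depth.
- manip.camera_params(name): a dict with "camera_matrix" (3x3 intrinsics, pixels), "camera_from_world" (4x4, takes a point from world to camera coordinates). Camera axes: x right, y up, looking along -z (the intrinsics and any distortion apply to the point x, -y, -z); pixel columns grow to the right and rows downward; lengths in m; the calibration is good to about 2 mm. A picture is of the moment at which its call begins: read the wrist's pose just before it. camera_params takes no time and is no camera call; for the wrist camera it gives the pose at the moment of the call.
- manip.sign_off(): hands the job in; it is judged then, once.
Trained networks look in the newest picture that a camera, given by its name, has taken for a name from the list of things; names that differ only in an ending like _2 or _b are one class to them, and where a whole thing is asked for, a point or a joint stands for the part that bears it (a point fixed in the world has none). Each returns a list of dicts, best first, with "p" (0 to 1); they miss things now and then, are a little off and sometimes report something else, mostly with a low value. They report only what shows in the picture. A call takes as long as a camera call. They do not tell look-alikes from the thing itself.
- manip.boxes_of(camera, query): "xyz" ([x, y, z] in m, in world coordinates, good to about 4 mm: the middle of the surface that is visible of it).
- manip.mark_of(camera, query): "xyz" ([x, y, z] in m, in world coordinates, good to about 4 mm: a listed point, or the origin of a listed thing).
The state is a dict: "time_s": time; "q": joint angles; "joint_vel": joint speeds; "joint_efforts": joint torques, N m; "ee_pos": TCP position; "orientation": TCP orientation; "contact_force": force on the tool from outside, world axes, zero at the start; "torque": the same for the moment, N m; "gripper_width": opening from 0.0 (shut) to 1.0 (fully open); "gripper_force": force on a finger pad.
Only numpy, scipy, OpenCV 4.12 (cv2) and the standard library are available. Lean on these libraries where they do the work, as an engineer would, in place of code of your own. Each camera call takes 0.05 s, during which the arm holds its last target. There are 200 camera calls.

## Task

Book the loose flat food tin in: lay it on the rest pins of the tilted code reader, flat against the window, and let go of it there for a moment, so that it is read. Then stand it on edge between the tines in the empty place of the locker tray's rack and swing the hinged mesh keeper fully down over the row of tins. Do not let the tin drop or roll away, and leave the other tins and the things around as they are.

Things in the scene. Friction and masses are not known exactly. Their poses are not given: they have to be found in the camera images.
- tin: The one flat round food tin lying on the bench: plain metal, paper band, ring pull; diameter 68 mm, 22 mm thick, 0.08 to 0.17 kg. Origin at its centre, 11 mm above the bench at the start; z is its axis (normal to the flat faces). Either face may go against the reader, and either way round in the rack.
- reader_face: Window of the code reader, 50 deg from level, facing up and to the robot's right (the side where the tin lies), origin 62 mm above the bench. z out of the window, x up the slope, y across. Black head: y -23..23, x -42..6, z -24..0 mm. Two 8 mm pins stand out 22 mm at x -32.3, y -20 and 20 mm. A tin laid on them is centred at x 0, y 0, z 11 mm and overhangs the head at the sides and, by 28 mm, the top.
- reader: Grey foot of the code reader, fixed: a plate 10 mm thick, 85 mm wide (y), from x = -43 to +87 mm, with a post up to the head. Origin on the bench; the window's origin is at x = 4 mm. x is the level direction in which the window leans back, to the robot's left.
- tray: Blue-grey locker tray, fixed, 150 (x) by 280 mm (y), walls 40 mm high; origin under its centre, x away from the robot, y along the row. Four places for tins on edge (axis along y), at x = 0, y = -82.5, -27.5, 27.5, 82.5 mm. Two hinge posts 90 mm high stand at x = 62, y = -123 and 123 mm.
- free_slot: The empty place of the rack (which one varies; three hold tins). Origin where the centre of a seated tin lies, 41.7 mm above the bench; axes as the tray's, z up. The tin (axis along y) rests on two 6 mm rails at x = -22 and 22 mm, between wire tines (4.4 mm) at the same x that rise to 45 mm above the bench, with 27 mm clear between them. Its top is then at 75.7 mm.
- keeper (a joint): Hinge of the mesh keeper on the far side of the tray, rad: 0 = fully down, level over the tins, against its stop; it starts swung open at 1.9 to 2.2. The hinge is stiff (0.12 N m; about 2 N at the free edge): it stays where it is left and must be pushed all the way down.
- keeper_hinge (a point): Middle of the keeper's hinge line, which runs along the tray's y, 58 mm beyond the centre of the tray and 84 mm above the bench.
- keeper_edge (a point): Middle of the keeper's free edge (5 mm wire frame, 226 mm wide), 104 mm from the hinge line. A flat strap, 24 mm wide and 3 mm thick, runs from here to the middle of the hinge and can be pushed anywhere. Open, the edge is up and away from the robot; closed, it is level, 84 mm above the bench, 46 mm to the robot's side of the tray's centre.
- stock0: A tin like the loose one that already stands in the rack; origin at its centre, its axis along y. To be left standing.
- stock1: Another tin already standing in the rack, like stock0.
- stock2: Another tin already standing in the rack, like stock0.
- cup0: Cream-coloured pudding cup with a foil lid, 69 mm across, 59 mm high; origin under its centre. Bystander.
- cup1: Second pudding cup, like cup0. Bystander.
- can: Tall can, 66 mm across, 100 mm high; origin under its centre. Bystander.
- tape: Roll of grey tape lying flat, 84 mm across with a 54 mm hole, 24 mm high; origin under its centre. Bystander.
- spoon: Steel spoon, 160 mm long, lying between the reader and the cups. Bystander.
Mind the look-alikes: they are no part of the job. What is shaped like the tin but blue is not meant.

How it is judged:
On the way, in this order (a step that is already met when the one before it is completed fails the run):
1. the tin lies on the reader's pins, flat against the window, let go and at rest (x of tin in the frame of reader_face between -0.006 and 0.006 m and y of tin in the frame of reader_face between -0.006 and 0.006 m and z of tin in the frame of reader_face between 0.007 and 0.015 m and angle between the z axis of tin and the z axis of reader_face, either way round below 0.15 rad and contact force between tin and the fingers below 0.05 N and linear speed of tin below 0.02 m/s), for 0.5 s.
2. the tin stands on edge in the empty place of the rack, let go and at rest (x of tin in the frame of free_slot between -0.006 and 0.006 m and y of tin in the frame of free_slot between -0.006 and 0.006 m and z of tin in the frame of free_slot between -0.004 and 0.004 m and angle between the z axis of tin and the y axis of free_slot, either way round below 0.2 rad and contact force between tin and the fingers below 0.05 N and linear speed of tin below 0.02 m/s), for 0.2 s.
3. the keeper is fully down over the tins (value of joint keeper below 0.06 rad), for 0.2 s.
At the end, for the whole second after the job is handed in: The tin stands on edge in the rack's empty place, on both rails (centre within 6 mm along and across and 4 mm in height of free_slot, axis within 0.2 rad of the row's direction), let go and at rest, and the keeper is down (below 0.06 rad) (all of step 2 and value of joint keeper below 0.06 rad); the robot touches nothing.
It fails at once if the loose tin drops or rolls: it moves at over 0.6 m/s while no finger holds it (linear speed of tin above 0.6 m/s and contact force between tin and the fingers below 0.05 N).
It fails at once if a tin already in the rack is moved by more than 15 mm (distance of any of stock0, stock1, stock2 from where it was at the start of the episode above 0.015 m).
It fails at once if a bystander (cup, can, tape, spoon) is moved by more than 30 mm (distance of any of cup0, cup1, can, tape, spoon from where it was at the start of the episode above 0.03 m).
It also fails if it takes over 64 s, if anything falls off the work surface, if the arm or the gripper's body presses on something with over 40 N, if the wrist force passes 120 N, or if a joint passes its speed limit or range.

## Working session

There is one attempt and no reset: what is moved stays moved. The work goes in short steps, Python scripts to look and compute and a tool call to move; the robot and the scene stay as the last step left them, time stands still between calls to the robot, and variables do not carry over. Pictures are saved under pics/ and viewed, at most 10 in all, crops included, and the job is handed in when it is done.

Besides the shell and the picture viewer there is one more tool, called after ">>>" in YAML: its name, and indented under it one key for each argument. arm_command: Moves the arm, as the interface text tells. Scaled input: -1 to 1 covers 750 mm each way for a shift and 45 degrees each way for a turn. Its arguments: {"type":"object","properties":{"steps":{"type":"array"},"newtons":{"type":"number"}},"required":["steps"]}

```bash
mkdir -p pics; ls; python3 - <<'E'
from cell import manip
import cv2,numpy as np
print(manip.tips_ahead, manip.state())
ims=[]
for c in ["scene","side"]:
    im=manip.snapshot(c); cv2.imwrite(f"pics/{c}0.png",im[:,:,::-1])
    for q in ["tin","reader_face","reader","tray","free_slot","keeper_hinge","keeper_edge","stock0","cup0","can","tape","spoon"]:
        print(c,q,[(np.round(d["xyz"],3).tolist(),round(d["p"],2)) for d in manip.mark_of(c,q)][:5])
E
```

```text
pics
0.019 {'time_s': 0.0, 'q': array([-0.1081023 ,  0.47775829,  0.02231017,  1.55644648, -0.01145582,
        1.10928671, -0.08309475]), 'joint_vel': array([ 0.00087961,  0.00016494,  0.00065645,  0.0015682 , -0.00070316,
       -0.00027475,  0.00103584]), 'joint_efforts': array([-1.31144458e-03, -5.82851672e+01,  1.53386436e+00, -2.72606850e+01,
       -5.43364382e-02,  1.69422745e-02,  2.21527275e-04]), 'ee_pos': array([ 6.74434881e-01, -5.47586677e-06,  2.40711268e-01]), 'orientation': array([-2.22055351e+00, -2.22072046e+00,  2.13198703e-03]), 'contact_force': array([0.32992717, 0.08399705, 0.77193415]), 'torque': array([-0.03133605,  0.02313024, -0.02279053]), 'gripper_force': 0.0, 'gripper_width': 1.004759148277713}
scene tin [([0.323, -0.304, 0.011], 0.77), ([0.39, -0.23, 0.013], 0.37)]
scene reader_face [([0.516, -0.134, 0.06], 0.59)]
scene reader [([0.515, -0.138, 0.002], 0.7), ([0.711, -0.021, 0.001], 0.49)]
scene tray [([0.505, 0.239, 0.002], 0.84), ([0.641, -0.269, -0.001], 0.24)]
scene free_slot [([0.496, 0.263, 0.046], 0.62)]
scene keeper_hinge [([0.556, 0.246, 0.083]
[... 490 characters left out ...]
r_face [([0.516, -0.133, 0.058], 0.78), ([0.705, -0.019, -0.0], 0.16)]
side reader [([0.514, -0.138, -0.0], 0.78)]
side tray [([0.499, 0.24, 0.001], 0.67)]
side free_slot [([0.499, 0.268, 0.044], 0.56), ([0.514, -0.132, 0.057], 0.41), ([0.642, -0.425, -0.0], 0.37)]
side keeper_hinge [([0.557, 0.247, 0.086], 0.8)]
side keeper_edge [([0.611, 0.256, 0.171], 0.55)]
side stock0 [([0.504, 0.211, 0.042], 0.81), ([0.515, 0.16, 0.039], 0.65), ([0.491, 0.326, 0.041], 0.64)]
side cup0 [([0.695, -0.194, -0.0], 0.84), ([0.706, -0.017, -0.003], 0.71), ([0.511, 0.16, 0.041], 0.4)]
side can [([0.643, -0.428, 0.002], 0.72)]
side tape [([0.612, 0.259, 0.174], 0.27)]
side spoon [([0.624, -0.093, -0.005], 0.9)]
```

View pics/scene0.png

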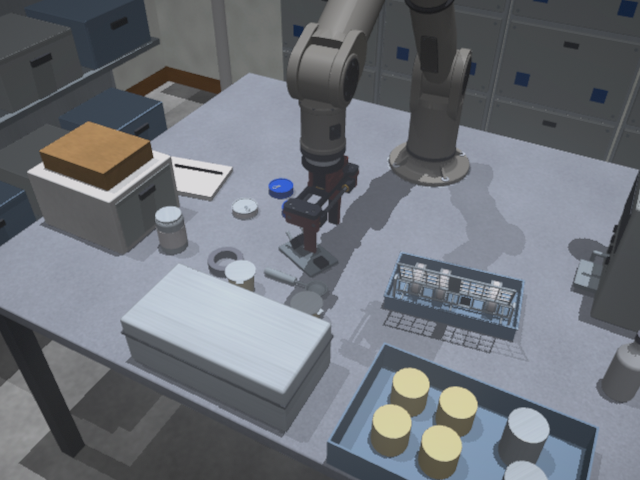

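View pics/side0.png

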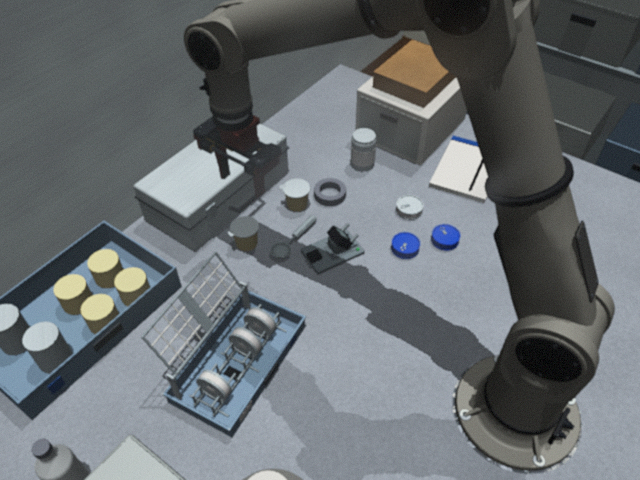

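```bash
cat > h.py <<'E'
import numpy as np
from cell import manip
def proj(c,P):
    p=manip.camera_params(c); T=np.array(p["camera_from_world"]); K=np.array(p["camera_matrix"])
    P=np.atleast_2d(P); q=P@T[:3,:3].T+T[:3,3]; q=q*[1,-1,-1]; u=q@K.T; return u[:,:2]/u[:,2:]
E
python3 - <<'E'
from h import *
for c in ["scene","side"]: print(c,proj(c,[[.448,-.345,.011],[.325,-.308,.011],[.391,-.23,.011],[.515,-.133,.06]]).round().tolist())
E
```

```text
scene [[246.0, 209.0], [282.0, 189.0], [294.0, 210.0], [304.0, 233.0]]
side [[409.0, 207.0], [445.0, 237.0], [404.0, 244.0], [339.0, 232.0]]
```

The loose tin could be one of three: silver with a ring pull at side (409,207) / scene (246,209), or blue at side (445,237) or (404,244). The silver one fits, being plain metal and not blue. I'll confirm with an enlarged crop while moving over the reader.

>>> arm_command:
  steps:
    - [-1,[-0.267,-0.21,-0.05],0]
    - [-1,[-0.267,-0.21,-0.05],0]
    - [-1,[-0.267,-0.21,-0.05],0]
    - [-1,[-0.267,-0.21,-0.05],0]
    - [-1,[-0.267,-0.21,-0.05],0]
    - [-1,[-0.267,-0.21,-0.05],0]
    - [-1,[-0.267,-0.21,-0.05],0]
    - [-1,[-0.267,-0.21,-0.05],0]

```text
time_s: 2.3
ee_pos: [0.5184, -0.1986, 0.2787]
orientation: [-2.218, -2.224, -0.0]
contact_force: [-0.1, 0.2, -0.5]
gripper_width: 0.999
gripper_force: 0.0
```

```bash
python3 - <<'E'
from h import *
import cv2
w=manip.snapshot("wrist")[:,:,::-1]; cv2.imwrite("pics/wrist1.png",w)
s=cv2.imread("pics/side0.png")[180:270,360:480]; s=cv2.resize(s,None,fx=3,fy=3,interpolation=3)
o=np.zeros((480,800,3),np.uint8); o[:,:440]=cv2.resize(w,(440,330))[:, :].copy().repeat(1,0) if False else 0
o[:330,:440]=cv2.resize(w,(440,330)); o[:270,440:800]=s
cv2.imwrite("pics/a1.png",o)
for q in ["tin","reader_face","reader"]: print(q,[(np.round(d["xyz"],4).tolist(),round(d["p"],2)) for d in manip.mark_of("wrist",q)][:3])
print(manip.state()["ee_pos"],proj("wrist",[[.448,-.345,.011],[.516,-.1335,.062]]))
E
```

```text
tin [([0.3225, -0.3058, 0.0149], 0.76), ([0.4494, -0.3496, 0.0097], 0.63), ([0.3928, -0.2327, 0.0106], 0.6)]
reader_face [([0.5181, -0.1371, 0.0643], 0.95)]
reader [([0.5143, -0.1392, -0.0005], 0.86)]
[ 0.51781588 -0.19969287  0.27893172] [[255.45024527 335.4795673 ]
 [318.70909434 131.78556222]]
```

View pics/a1.png

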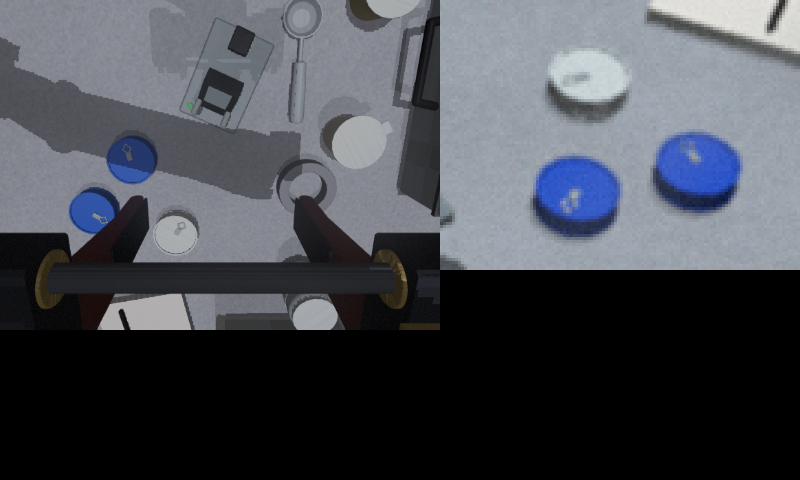

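The crop shows that the silver tin (wrist crop at (176,234)) is the one meant, and the other two are blue look-alikes. The reader is yawed by about 22 deg, so I'll measure that on an enlarged crop.

```bash
python3 - <<'E'
import cv2,numpy as np
w=cv2.imread("pics/wrist1.png"); c=cv2.resize(w[10:210,240:420],None,fx=3,fy=3,interpolation=2)
c=np.clip(c.astype(float)*1.5,0,255).astype(np.uint8); t=cv2.resize(w[300:380,215:300],None,fx=3,fy=3,interpolation=2)
o=np.zeros((600,800,3),np.uint8);o[:,:540]=c;o[:240,540:795]=t;cv2.imwrite("pics/a2.png",o)
E
```

```text
(no output)
```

View pics/a2.png

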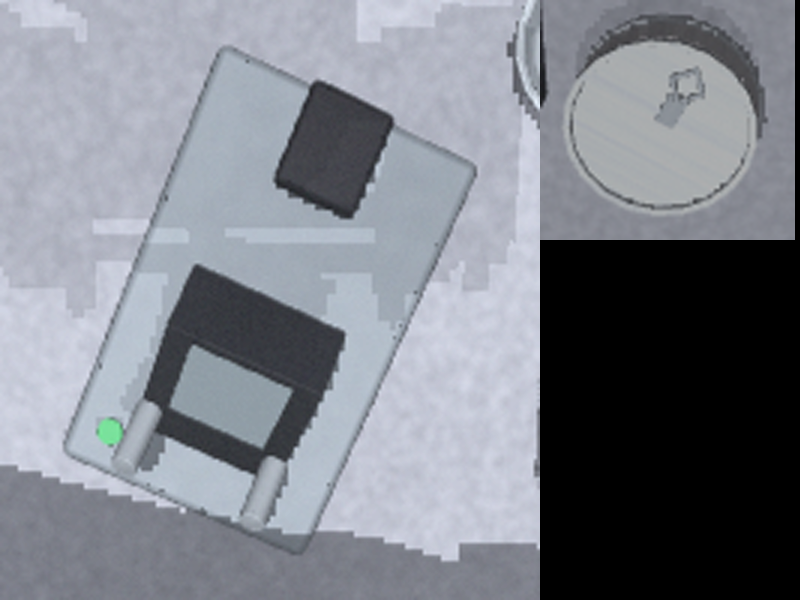

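```bash
cat >> h.py <<'E'
def back(c,uv,z):
    p=manip.camera_params(c); T=np.array(p["camera_from_world"]); K=np.array(p["camera_matrix"])
    d=(np.linalg.inv(K)@np.array([uv[0],uv[1],1]))*[1,-1,-1]
    R=T[:3,:3]; o=-R.T@T[:3,3]; d=R.T@d; return o+d*(z-o[2])/d[2]
E
python3 - <<'E'
from h import *
f=lambda u,v,z: back("wrist",(u/3+240,v/3+10),z)
A,B,C,D=[f(u,v,.01) for u,v in [(222,46),(476,168),(302,553),(65,452)]]
for n,p in zip("ABCD",(A,B,C,D)): print(n,p.round(4))
lx=(A-D)+(B-C); ly=(D-C)+(A-B)
print("yaw from +y to +x deg",np.degrees(np.arctan2(lx[0],lx[1])),np.degrees(np.arctan2(-ly[1],-ly[0])), [np.linalg.norm(v) for v in (A-D,B-C,A-B,D-C)])
ctr=(A+B+C+D)/4; ex=lx[:2]/np.linalg.norm(lx[:2]); print("reader O",ctr[:2]-.022*ex,"face",ctr[:2]-.018*ex)
E1,E2=f(167,325,.0666),f(322,392,.0666); m=(E1+E2)/2
print("head top edge",E1,E2,"face o",m[:2]-.006*np.cos(np.radians(50))*ex, np.degrees(np.arctan2(-(E2-E1)[1],(E2-E1)[0])))
print("tin",back("wrist",(255,342),.022))
E
```

```text
A [ 0.5117 -0.0443  0.01  ]
B [ 0.5876 -0.0774  0.01  ]
C [ 0.537  -0.1935  0.01  ]
D [ 0.4614 -0.1613  0.01  ]
yaw from +y to +x deg 23.40527966355381 -23.33353815985031 [np.float64(0.12729820022335508), np.float64(0.1266122172252405), np.float64(0.08278460631209356), np.float64(0.08214988201513652)]
reader O [ 0.51568561 -0.13933197] face [ 0.51727454 -0.1356611 ]
head top edge [ 0.49762321 -0.12300011  0.0666    ] [ 0.53921189 -0.14035209  0.0666    ] face o [ 0.51688553 -0.13521549] 22.64727392245746
tin [ 0.44909002 -0.34665304  0.022     ]
```

Tin at about (0.449,-0.347); reader yaw 23°. The tool only ever points down, so I need another way to tilt the tin. I'll pinch it across its diameter, tip it in the grip against the tray's fixed right wall, and then lay it on the reader.

>>> arm_command:
  steps:
    - [-1,[-0.197,-0.092,0.27],-0.19]
    - [-1,[-0.197,-0.092,0.27],-0.19]
    - [-1,[-0.197,-0.092,0.27],-0.19]
    - [-1,[-0.197,-0.092,0.27],-0.19]
    - [-1,[-0.197,-0.092,0.27],-0.19]
    - [-1,[-0.197,-0.092,0.27],-0.19]
    - [-1,[-0.197,-0.092,0.27],-0.19]
    - [-1,[-0.197,-0.092,0.3],-0.19]
    - [-1,[-0.197,-0.092,0.32],-0.19]
    - [-1,[-0.197,-0.092,0.341],-0.19]
    - [-1,[-0.197,-0.092,0.341],-0.19]
    - [-1,[-0.197,-0.092,0.341],-0.19]

```text
time_s: 4.0
ee_pos: [0.4488, -0.3481, 0.0237]
orientation: [2.049, 2.381, 0.0]
contact_force: [0.4, 0.4, 0.5]
gripper_width: 1.0
gripper_force: 0.0
```

>>> arm_command:
  steps:
    - [1,[0,0,0],0]
    - [1,[0,0,0],0]
    - [1,[0,0,0],0]
    - [1,[0,0,0],0]
    - [1,[0,0,0],0]
    - [1,[0,0,0],0]
  newtons: 12

```text
time_s: 4.75
ee_pos: [0.4487, -0.3482, 0.0238]
orientation: [2.049, 2.38, 0.0]
contact_force: [-0.6, -0.0, 5.2]
gripper_width: 0.772
gripper_force: 12.0
```

>>> arm_command:
  steps:
    - [1,[0,0,-0.08],0]
    - [1,[0,0,-0.16],0]
    - [1,[0.06,0.02,-0.233],0]
    - [1,[0.487,0.151,-0.233],0]
    - [1,[0.487,0.151,-0.233],0]
    - [1,[0.487,0.151,-0.233],0]
    - [1,[0.487,0.151,-0.233],0]
    - [1,[0.487,0.151,-0.233],0]
    - [1,[0.487,0.151,-0.233],0]
    - [1,[0.487,0.151,-0.233],0]
    - [1,[0.487,0.151,-0.233],0]
    - [1,[0.487,0.151,-0.233],0]

```text
time_s: 6.25
ee_pos: [0.5059, 0.0283, 0.1979]
orientation: [-2.053, -2.378, 0.001]
contact_force: [0.1, -0.0, -2.0]
gripper_width: 0.77
gripper_force: 12.0
```

```bash
python3 - <<'E'
from h import *
import cv2
w=manip.snapshot("wrist")[:,:,::-1]; cv2.imwrite("pics/wrist2.png",w); cv2.imwrite("pics/a3.png",cv2.resize(w,(800,600)))
for q in ["tin","tray","free_slot","stock0","keeper_hinge"]: print(q,[(np.round(d["xyz"],4).tolist(),round(d["p"],2)) for d in manip.mark_of("wrist",q)][:4])
print(manip.state()["ee_pos"])
E
```

```text
tin []
tray []
free_slot []
stock0 [([0.5123, 0.1576, 0.0411], 0.85)]
keeper_hinge []
[0.50621027 0.02962206 0.19820477]
```

View pics/a3.png

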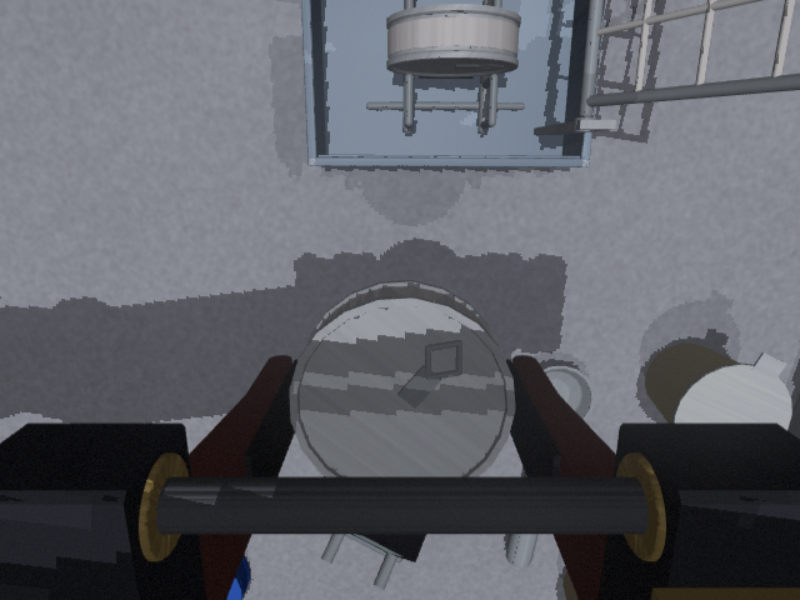

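```bash
python3 - <<'E'
from h import *
for v in (157,162,166):
  for u in (312,588): print(v,u,back("wrist",(u*.8,v*.8),.04).round(4))
s=manip.state();print(s["ee_pos"],s["orientation"])
import cv2
w=cv2.imread("pics/wrist2.png"); print(w[118:142,[300,360,440]].mean(2).astype(int).T.tolist())
E
```

```text
157 312 [0.4477 0.0932 0.04  ]
157 588 [0.5963 0.1153 0.04  ]
162 312 [0.448  0.0905 0.04  ]
162 588 [0.5969 0.1127 0.04  ]
166 312 [0.4482 0.0884 0.04  ]
166 588 [0.5974 0.1107 0.04  ]
[0.50621027 0.02962206 0.19820477] [2.05047695e+00 2.38001715e+00 6.27774166e-05]
[[142, 142, 141, 141, 141, 142, 125, 120, 119, 138, 136, 133, 132, 132, 113, 76, 74, 116, 121, 123, 125, 127, 127, 126], [139, 139, 140, 140, 139, 139, 123, 138, 115, 135, 134, 132, 131, 129, 116, 75, 71, 73, 115, 120, 121, 122, 121, 122], [76, 127, 132, 132, 131, 131, 117, 130, 104, 123, 130, 130, 128, 127, 124, 90, 85, 88, 88, 92, 136, 138, 136, 134]]
```

```bash
python3 - <<'E'
from h import *
import cv2
w=cv2.imread("pics/wrist2.png")
s=manip.state();R=cv2.Rodrigues(s["orientation"])[0]
for u,v in [(298,395),(510,395),(404,299)]:
    P=back("wrist",(u*.8,v*.8),.1965); print(P.round(4),(R.T@(P-s["ee_pos"])).round(4))
E
```

```text
[0.4753 0.03   0.1965] [ 0.005  -0.0305  0.0017]
[0.5373 0.0393 0.1965] [0.0049 0.0322 0.0017]
[0.5019 0.0638 0.1965] [0.0344 0.0008 0.0017]
```

>>> arm_command:
  steps:
    - [1,[0.052,0,0.12],0]
    - [1,[0.052,0,0.16],0]
    - [1,[0.052,0,0.173],0]
    - [1,[0.053,0,0.178],0]
    - [1,[0.056,0,0.182],0]
    - [1,[0.059,0,0.186],0]
    - [1,[0.062,0,0.19],0]
    - [1,[0.065,0,0.194],0]
    - [1,[0.067,0,0.196],0]
    - [1,[0.069,0,0.198],0]
    - [1,[0.069,0,0.198],0]
    - [1,[0.069,0,0.198],0]

```text
time_s: 8.05
ee_pos: [0.4998, 0.0805, 0.0503]
orientation: [2.05, 2.378, 0.002]
contact_force: [3.1, -4.0, 2.0]
gripper_width: 0.774
gripper_force: 12.0
```

```bash
python3 - <<'E'
from h import *
import cv2
w=manip.snapshot("wrist")[:,:,::-1]; s=manip.snapshot("side")[:,:,::-1]
p=proj("side",[.515,.08,.04])[0].astype(int); print(p)
o=np.zeros((600,800,3),np.uint8); o[:300,:400]=cv2.resize(w,(400,300)); c=s[p[1]-50:p[1]+50,p[0]-66:p[0]+66]; o[:300,400:796]=cv2.resize(c,(396,300))
sc=manip.snapshot("scene")[:,:,::-1]; p=proj("scene",[.515,.08,.04])[0].astype(int);c=sc[p[1]-50:p[1]+50,p[0]-66:p[0]+66]; o[300:,400:796]=cv2.resize(c,(396,300))
cv2.imwrite("pics/a4.png",o); print(manip.state()["ee_pos"],manip.state()["contact_force"])
E
```

```text
[281 296]
[0.499767   0.08050145 0.05029477] [ 2.60654507 -3.7151133   1.87682895]
```

View pics/a4.png

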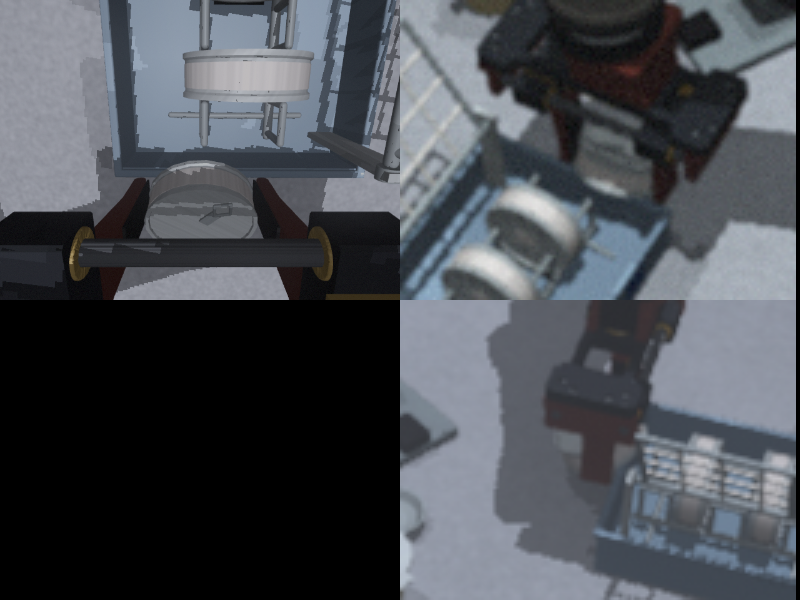

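>>> arm_command:
  steps:
    - [1,[-0.03,0,-0.03],0]
    - [1,[-0.05,0,-0.1],0]
    - [1,[-0.1,-0.01,-0.16],0.3]
    - [1,[-0.32,-0.04,-0.16],0.707]
    - [1,[-0.32,-0.04,-0.16],0.707]
    - [1,[-0.32,-0.04,-0.16],0.707]
    - [1,[-0.32,-0.04,-0.16],0.707]
    - [1,[-0.32,-0.04,-0.16],0.707]
    - [1,[-0.32,-0.04,-0.09],0.707]
    - [1,[-0.32,-0.04,-0.065],0.707]
    - [1,[-0.32,-0.04,-0.065],0.707]

```text
time_s: 9.57
ee_pos: [0.5036, -0.1582, 0.097]
orientation: [-2.618, -1.73, 0.003]
contact_force: [0.7, 0.6, -1.2]
gripper_width: 0.774
gripper_force: 12.0
```

```bash
python3 - <<'E'
from h import *
import cv2
w=manip.snapshot("wrist")[:,:,::-1]; s=manip.snapshot("side")[:,:,::-1]
cv2.imwrite("pics/wrist3.png",w)
o=np.zeros((600,800,3),np.uint8); o[:,:480]=cv2.resize(w[:,128:512],(480,600))
for i,c in enumerate(["side","scene"]):
    p=proj(c,[.51,-.14,.07])[0].astype(int); im=s if i==0 else manip.snapshot(c)[:,:,::-1]
    o[300*i:300*i+300,480:800]=cv2.resize(im[p[1]-40:p[1]+40,p[0]-43:p[0]+43],(320,300))
    print(c,p,[(np.round(d["xyz"],4).tolist(),round(d["p"],2)) for d in manip.mark_of(c,"tin")][:4])
print([(np.round(d["xyz"],4).tolist(),round(d["p"],2)) for d in manip.mark_of("wrist","tin")][:4])
print([(np.round(d["xyz"],4).tolist(),round(d["p"],2)) for d in manip.mark_of("wrist","reader_face")][:4])
cv2.imwrite("pics/a5.png",o); print(manip.state())
E
```

```text
side [342 228] [([0.3257, -0.311, 0.0082], 0.65), ([0.3924, -0.2288, 0.0139], 0.58), ([0.5014, -0.1633, 0.0912], 0.57)]
scene [301 228] [([0.4999, -0.1667, 0.0938], 0.52), ([0.3242, -0.3013, 0.011], 0.45), ([0.3938, -0.2259, 0.012], 0.44), ([0.6083, 0.25, 0.1767], 0.18)]
[([0.3919, -0.2318, 0.0118], 0.74), ([0.4975, -0.1696, 0.0848], 0.58)]
[([0.5169, -0.1379, 0.0606], 0.55)]
{'time_s': 9.925, 'q': array([ 0.09855154,  0.42898352,  0.11353226,  2.02917947, -0.07480491,
        0.68546426, -0.14616927]), 'joint_vel': array([ 0.00090676,  0.00327032,  0.00237918,  0.00402484, -0.00080754,
       -0.00359522,  0.00058911]), 'joint_efforts': array([-1.04062634e-01, -4.74802101e+01,  2.37171695e+00, -1.96512669e+01,
       -3.80469952e-02,  2.95967489e-03, -1.78924111e-03]), 'ee_pos': array([ 0.50517574, -0.16053306,  0.09933518]), 'orientation': array([2.62267554e+00, 1.72746649e+00, 2.17966967e-03]), 'contact_force': array([-0.36100346,  0.57063874, -1.86162611]), 'torque': array([ 0.00197032,  0.08772791, -0.03704857]), 'gripper_force': 11.999782025814056, 'gripper_width': 0.7715353976155763}
```

View pics/a5.png

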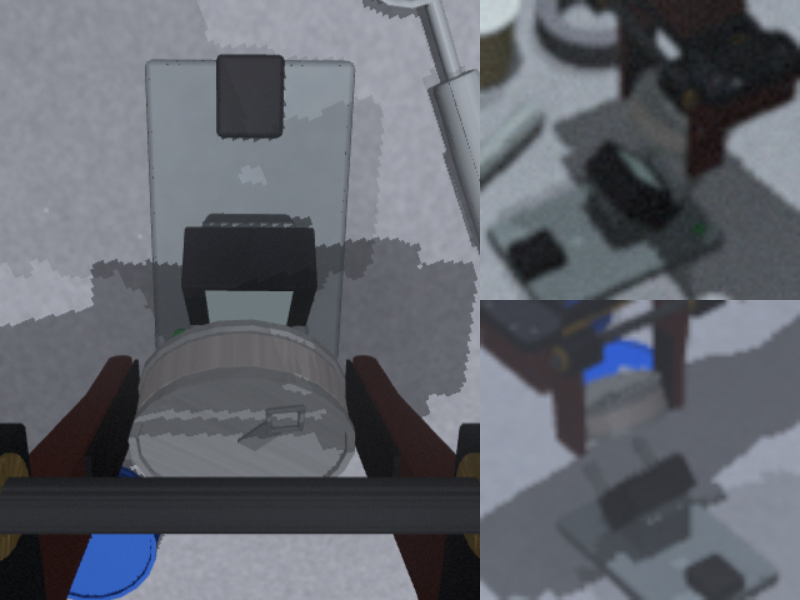

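```bash
cat >> h.py <<'E'
def fit(obs,th0=50,b0=.0128):
    import cv2
    from scipy.optimize import least_squares
    s=manip.state(); R=cv2.Rodrigues(s["orientation"])[0]
    p=manip.camera_params("wrist"); T=np.array(p["camera_from_world"]); K=np.array(p["camera_matrix"])
    t=np.linspace(0,2*np.pi,361)
    def rims(x):
        th,a,y,b=x; th=np.radians(th)
        out=[]
        for zz in (.011,-.011):
            l=np.c_[.034*np.cos(t),.034*np.sin(t),0*t+zz]  # x: up-slope dir, z up
            tx=l[:,0]*np.cos(th)-l[:,2]*np.sin(th); up=l[:,0]*np.sin(th)+l[:,2]*np.cos(th)
            P=np.c_[a+tx,y+l[:,1],b-up]@R.T+s["ee_pos"]
            q=(P@T[:3,:3].T+T[:3,3])*[1,-1,-1]; u=q@K.T; out.append(u[:,:2]/u[:,2:])
        return out
    def f(x):
        A,B=rims(x); return np.array([A[:,0].min(),A[:,0].max(),A[:,1].min(),B[:,1].min()])-obs
    return [least_squares(f,[th,0,0,b0],x_scale=[10,.01,.01,.01]) for th in (th0,15)]
E
python3 - <<'E'
from h import *
for r in fit([232,413.6,293.6,256]): print(r.x.round(4),r.fun.round(2))
E
```

```text
[ 1.71103e+01 -1.01000e-02  1.00000e-03  1.01000e-02] [-0. -0. -0. -0.]
[ 1.71103e+01 -1.01000e-02  1.00000e-03  1.01000e-02] [ 0. -0.  0. -0.]
```

Fit and detections agree that the tin slid about 10 mm sideways in the pads and tilted only about 20°. I'll go back to the wall and press straight down at the same spot to tilt it more.

>>> arm_command:
  steps:
    - [1,[-0.01,0,-0.07],0]
    - [1,[0.0,0,-0.09],-0.1]
    - [1,[0.292,-0.133,-0.09],-0.707]
    - [1,[0.292,-0.133,-0.09],-0.707]
    - [1,[0.292,-0.133,-0.09],-0.707]
    - [1,[0.292,-0.133,-0.09],-0.707]
    - [1,[0.292,-0.133,-0.09],-0.707]
    - [1,[0.292,-0.133,-0.09],-0.707]
    - [1,[0.292,-0.133,-0.04],-0.707]
    - [1,[0.292,-0.133,0.02],-0.707]
    - [1,[0.292,-0.133,0.052],-0.707]
    - [1,[0.292,-0.133,0.052],-0.707]

```text
time_s: 11.42
ee_pos: [0.4982, 0.0776, 0.0581]
orientation: [-2.052, -2.377, 0.006]
contact_force: [-0.2, -0.8, -0.7]
gripper_width: 0.77
gripper_force: 12.0
```

>>> arm_command:
  steps:
    - [1,[0,0,0.006],0]
    - [1,[0,0,0.012],0]
    - [1,[0,0,0.018],0]
    - [1,[0,0,0.022],0]
    - [1,[0,0,0.023],0]
    - [1,[0,0,0.023],0]

```text
time_s: 12.18
ee_pos: [0.4998, 0.08, 0.0423]
orientation: [2.049, 2.38, 0.001]
contact_force: [1.7, -0.9, 2.0]
gripper_width: 0.77
gripper_force: 12.0
```

```bash
python3 - <<'E'
from h import *
import cv2
w=manip.snapshot("wrist")[:,:,::-1]; cv2.imwrite("pics/wrist4.png",w)
for c in ["side","wrist"]:
    if c=="side": manip.snapshot(c)
    print(c,[(np.round(d["xyz"],4).tolist(),round(d["p"],2)) for d in manip.mark_of(c,"tin") if d["xyz"][1]>0])
print(manip.state()["ee_pos"])
cv2.imwrite("pics/a6.png",cv2.resize(w[200:460,150:490],None,fx=2.3,fy=2.3))
E
```

```text
side [([0.5022, 0.0736, 0.032], 0.59), ([0.4959, 0.267, 0.0421], 0.22)]
wrist [([0.5012, 0.0679, 0.0329], 0.6)]
[0.49964793 0.07991154 0.04225477]
```

View pics/a6.png

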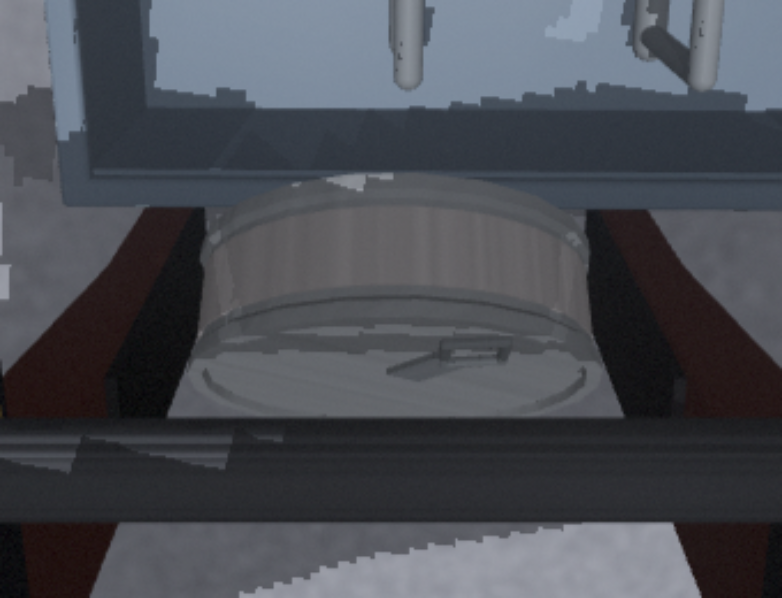

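```bash
python3 - <<'E'
from h import *
for r in fit([231.7,413.5,323.5,275.2]): print(r.x.round(4),r.fun.round(2))
E
```

```text
[ 2.51796e+01 -1.51000e-02  6.00000e-04  8.00000e-03] [ 0.  0. -0.  0.]
[ 2.51796e+01 -1.51000e-02  6.00000e-04  8.00000e-03] [ 0.  0.  0. -0.]
```

```bash
sed -i 's/A\[:,1\].min(),B\[:,1\].min()\])-obs/A[:,1].min(),B[:,1].min(),A[A[:,0].argmin(),1],B[:,0].min(),B[:,0].max()])[:len(obs)]-obs/' h.py; python3 - <<'E'
from h import *
for o in ([231.7,413.5,323.5,275.2,364],[231.7,413.5,323.5,275.2,364,238.3,405.7]):
    for r in fit(o): print(r.x.round(4),r.fun.round(2))
print(manip.camera_params("wrist")["camera_matrix"])
s=manip.state()["ee_pos"];T=np.array(manip.camera_params("wrist")["camera_from_world"]);print(s,-T[:3,:3].T@T[:3,3],T[2,:3])
E
```

```text
[ 3.09576e+01 -1.30000e-02  6.00000e-04  1.08000e-02] [ 1.44 -1.44  0.95 -3.1   2.13]
[ 3.09576e+01 -1.30000e-02  6.00000e-04  1.08000e-02] [ 1.44 -1.44  0.95 -3.1   2.13]
[ 3.15256e+01 -1.21000e-02  5.00000e-04  9.60000e-03] [ 0.43 -0.86  1.37 -3.65  2.22  1.42 -0.95]
[ 3.15256e+01 -1.21000e-02  5.00000e-04  9.60000e-03] [ 0.43 -0.86  1.37 -3.65  2.22  1.42 -0.95]
[[426.45523283   0.         321.46120895]
 [  0.         426.45523283 242.62218417]
 [  0.           0.           1.        ]]
[0.49964793 0.07991154 0.04225477] [0.4886053  0.15331322 0.18489996] [-0.04214628  0.27018723  0.9618849 ]
```

>>> arm_command:
  steps:
    - [1,[-0.01,0,-0.04],0]
    - [1,[-0.03,0,-0.11],0]
    - [1,[-0.1,-0.01,-0.16],0.3]
    - [1,[-0.283,-0.018,-0.16],0.707]
    - [1,[-0.283,-0.018,-0.16],0.707]
    - [1,[-0.283,-0.018,-0.16],0.707]
    - [1,[-0.283,-0.018,-0.16],0.707]
    - [1,[-0.283,-0.018,-0.16],0.707]
    - [1,[-0.283,-0.018,-0.09],0.707]
    - [1,[-0.283,-0.018,-0.08],0.707]
    - [1,[-0.283,-0.018,-0.08],0.707]
    - [1,[-0.283,-0.018,-0.08],0.707]

```text
time_s: 13.88
ee_pos: [0.5187, -0.1316, 0.1036]
orientation: [2.622, 1.728, 0.003]
contact_force: [0.4, 0.5, 0.2]
gripper_width: 0.768
gripper_force: 12.0
```

```bash
python3 - <<'E'
from h import *
import cv2
w=manip.snapshot("wrist")[:,:,::-1]; cv2.imwrite("pics/wrist5.png",w)
for c in ["side","scene","wrist"]:
    if c!="wrist": manip.snapshot(c)
    print(c,[(np.round(d["xyz"],4).tolist(),round(d["p"],2)) for d in manip.mark_of(c,"tin") if d["xyz"][2]>.04])
print([(np.round(d["xyz"],4).tolist(),round(d["p"],2)) for d in manip.mark_of("wrist","reader_face")][:4])
s=manip.state();print(s["ee_pos"],s["orientation"])
o=np.zeros((480,800,3),np.uint8);o[:]=0
o[:,:520]=cv2.resize(w[200:440,190:450],(520,480))
im=manip.snapshot("scene")[:,:,::-1];p=proj("scene",[.515,-.14,.08])[0].astype(int);o[:280,520:]=cv2.resize(im[p[1]-35:p[1]+35,p[0]-35:p[0]+35],(280,280))
cv2.imwrite("pics/a7.png",o)
E
```

```text
side [([0.5164, -0.1363, 0.0944], 0.5)]
scene [([0.5116, -0.1375, 0.1008], 0.65)]
wrist [([0.5163, -0.1404, 0.0948], 0.79)]
[]
[ 0.51773885 -0.13194903  0.10253742] [2.62358043e+00 1.72751057e+00 7.53518438e-04]
```

View pics/a7.png

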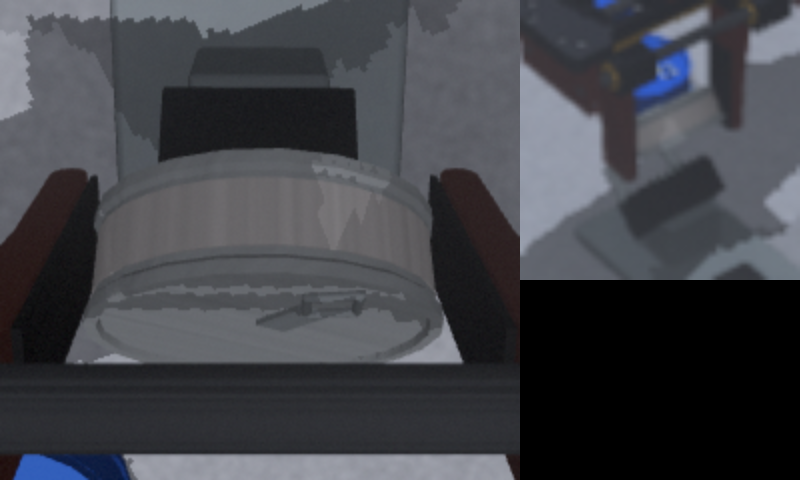

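```bash
sed -i 's/B\[:,0\].max()\])/B[:,0].max(),A[:,1].max()])/' h.py; python3 - <<'E'
from h import *
for o in ([230,411.5,323.5,274.5,354,237.5,406],[230,411.5,323.5,274.5,354,237.5,406,381.5]):
    for r in fit(o)[:1]: print(r.x.round(4),r.fun.round(2))
E
```

```text
[ 3.94493e+01 -8.30000e-03  5.00000e-04  1.19000e-02] [ 2.04 -1.04  3.16 -6.47  3.24  0.97 -2.04]
[ 4.19146e+01 -7.20000e-03  5.00000e-04  1.23000e-02] [ 2.24 -1.25  4.48 -6.73  1.27  0.78 -1.85  0.9 ]
```

>>> arm_command:
  steps:
    - [1,[-0.004,0,0.01],0]
    - [1,[-0.004,0,0.018],0]
    - [1,[-0.004,0,0.023],0]
    - [1,[-0.004,0,0.026],0]
    - [1,[-0.004,0,0.026],0]

```text
time_s: 14.9
ee_pos: [0.5164, -0.1346, 0.0825]
orientation: [-2.624, -1.728, 0.0]
contact_force: [-1.2, -0.4, -0.8]
gripper_width: 0.772
gripper_force: 12.0
```

>>> arm_command:
  steps:
    - [1,[0,0,0.001],0]
    - [1,[0,0,0.002],0]
    - [1,[0,0,0.003],0]
    - [1,[0,0,0.003],0]
  newtons: 4

```text
time_s: 15.4
ee_pos: [0.5164, -0.1346, 0.0804]
orientation: [-2.624, -1.728, 0.0]
contact_force: [0.1, -0.4, -1.2]
gripper_width: 0.768
gripper_force: 4.0
```

>>> arm_command:
  steps:
    - [1,[0,0,0.0015],0]
    - [1,[0,0,0.003],0]
    - [1,[0,0,0.004],0]
    - [1,[0,0,0.004],0]

```text
time_s: 15.9
ee_pos: [0.5165, -0.1346, 0.0778]
orientation: [2.624, 1.728, 0.0]
contact_force: [-2.1, 0.3, 5.8]
gripper_width: 0.773
gripper_force: 4.0
```

>>> arm_command:
  steps:
    - [1,[0,0,0.0015],0]
    - [1,[0,0,0.003],0]
    - [1,[0,0,0.004],0]
    - [1,[0,0,0.004],0]

```text
time_s: 16.4
ee_pos: [0.5165, -0.1345, 0.0748]
orientation: [-2.624, -1.728, -0.001]
contact_force: [-0.7, 1.4, 5.2]
gripper_width: 0.775
gripper_force: 4.0
```

>>> arm_command:
  steps:
    - [-0.6,[0,0,0],0]
    - [-0.7,[0,0,0],0]
    - [-1,[0,0,0],0]
    - [-1,[0,0,0],0]

```text
time_s: 16.9
ee_pos: [0.5164, -0.1347, 0.0743]
orientation: [-2.624, -1.728, 0.0]
contact_force: [1.3, -0.4, -0.2]
gripper_width: 0.994
gripper_force: 0.0
```

```bash
python3 - <<'E'
from h import *
import cv2
w=manip.snapshot("wrist")[:,:,::-1]; cv2.imwrite("pics/wrist6.png",w)
for c in ["side","scene","wrist"]:
    if c!="wrist": im=manip.snapshot(c)[:,:,::-1]
    print(c,[(np.round(d["xyz"],4).tolist(),round(d["p"],2)) for d in manip.mark_of(c,"tin") if d["xyz"][2]>.03])
s=manip.state();print(s["ee_pos"],s["gripper_width"],s["contact_force"])
o=np.zeros((480,800,3),np.uint8)
o[:,:520]=cv2.resize(w[160:400,190:450],(520,480))
p=proj("scene",[.515,-.14,.07])[0].astype(int);o[:280,520:]=cv2.resize(im[p[1]-35:p[1]+35,p[0]-35:p[0]+35],(280,280))
cv2.imwrite("pics/a8.png",o)
E
```

```text
side [([0.5107, -0.1381, 0.0686], 0.44)]
scene [([0.5099, -0.1431, 0.0722], 0.76), ([0.4907, 0.3173, 0.0429], 0.35)]
wrist [([0.512, -0.1454, 0.0714], 0.88)]
[ 0.51641111 -0.13464405  0.07440058] 1.001159986777853 [-0.20273536 -0.19634226  0.32679189]
```

View pics/a8.png

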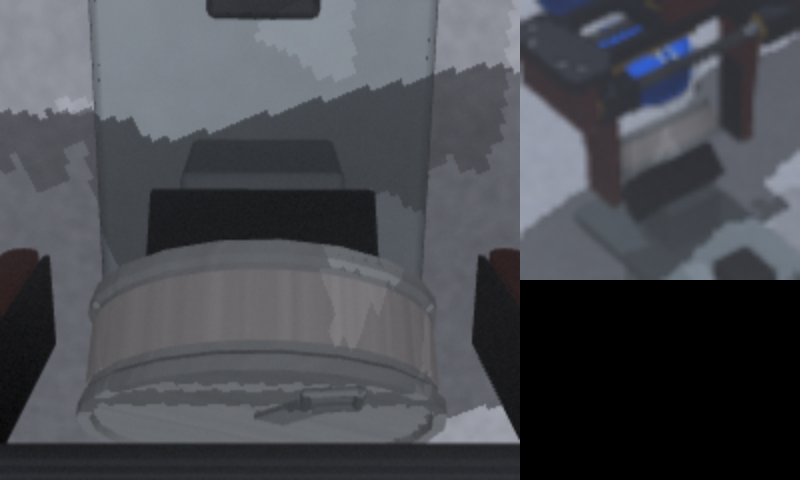

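```bash
python3 - <<'E'
from h import *
import cv2
s=manip.state();R=cv2.Rodrigues(s["orientation"])[0]
for o in ([229,412.5,332,280,365,235,408.5],):
    for r in fit(o)[:1]: print(r.x.round(4),r.fun.round(2),R@[r.x[1],r.x[2],r.x[3]]+s["ee_pos"])
# prediction for flat seated tin
rx=np.array([.394,.919,0]);ry=np.array([.919,-.394,0]);z=np.array([0,0,1]);O=np.array([.517,-.136,.062])
t=np.linspace(0,2*np.pi,181)
for th in (50,45,40):
    a=np.radians(th);X=rx*np.cos(a)+z*np.sin(a);N=-rx*np.sin(a)+z*np.cos(a)
    C=O+.011*(-rx*.766+z*.643)
    r=[]
    for h in(.011,-.011):
        P=C+h*N+.034*(np.cos(t)[:,None]*X+np.sin(t)[:,None]*ry); q=proj("wrist",P); r+= [q[:,0].min(),q[:,0].max(),q[:,1].min(),q[q[:,0].argmin(),1],q[:,1].max()]
    print(th,np.round(r,1))
E
```

```text
[ 3.74263e+01 -1.00000e-02  4.00000e-04  7.30000e-03] [ 0.68  0.31  2.55 -4.98  2.32  1.76 -2.84] [ 0.51284781 -0.14403695  0.06712065]
50 [231.1 415.  362.2 374.2 385.4 236.  409.7 292.7 314.9 336.4]
45 [230.8 415.3 351.7 372.3 392.1 236.5 409.2 285.2 314.3 343.2]
40 [230.4 415.7 341.2 370.1 398.6 237.1 408.6 278.5 314.  350. ]
```

The tin rests on the pins but only at about 40°, short of flat. I'll press its lower part in along the window normal with closed fingertips.

>>> arm_command:
  steps:
    - [-1,[0,0,-0.05],0]
    - [-1,[0,0,-0.1],0]
    - [1,[-0.073,0.0015,-0.1],0]
    - [1,[-0.073,0.0015,-0.1],0]
    - [1,[-0.073,0.0015,-0.1],0]
    - [1,[-0.073,0.0015,-0.1],0]
    - [1,[-0.073,0.0015,-0.1],0]
    - [1,[-0.073,0.0015,-0.1],0]
    - [1,[-0.073,0.0015,-0.04],0]
    - [1,[-0.073,0.0015,-0.016],0]
    - [1,[-0.073,0.0015,-0.016],0]
    - [1,[-0.073,0.0015,-0.016],0]

```text
time_s: 18.7
ee_pos: [0.4964, -0.1855, 0.0871]
orientation: [2.623, 1.728, 0.001]
contact_force: [0.1, -0.4, 0.7]
gripper_width: 0.003
gripper_force: 0.0
```

>>> arm_command:
  steps:
    - [1,[0.005,0,0.004],0]
    - [1,[0.008,0,0.0065],0]
    - [1,[0.01,0,0.0084],0]
    - [1,[0.0115,0,0.0097],0]
    - [1,[0.0115,0,0.0097],0]

```text
time_s: 19.32
ee_pos: [0.4993, -0.1774, 0.0791]
orientation: [2.624, 1.728, -0.0]
contact_force: [-0.6, -0.1, 0.7]
gripper_width: 0.01
gripper_force: 0.0
```

>>> arm_command:
  steps:
    - [1,[0.002,0,0.0017],0]
    - [1,[0.004,0,0.0034],0]
    - [1,[0.004,0,0.0034],0]

```text
time_s: 19.7
ee_pos: [0.5004, -0.1747, 0.0764]
orientation: [-2.624, -1.728, 0.0]
contact_force: [0.3, -0.3, 0.2]
gripper_width: 0.005
gripper_force: 0.2
```

```bash
python3 - <<'E'
from h import *
import cv2
w=manip.snapshot("wrist")[:,:,::-1]; cv2.imwrite("pics/wrist7.png",w)
im=manip.snapshot("side")[:,:,::-1];sc=manip.snapshot("scene")[:,:,::-1]
s=manip.state();print(s["ee_pos"],s["contact_force"])
o=np.zeros((480,800,3),np.uint8)
o[:,:520]=cv2.resize(w[100:340,190:450],(520,480))
for i,(c,m) in enumerate([("side",im),("scene",sc)]):
    p=proj(c,[.51,-.145,.065])[0].astype(int);o[240*i:240*i+240,520:]=cv2.resize(m[p[1]-30:p[1]+30,p[0]-35:p[0]+35],(280,240))
cv2.imwrite("pics/a9.png",o)
E
```

```text
[ 0.50038698 -0.17465062  0.07656762] [ 0.97131142 -0.99864356  0.65104423]
```

View pics/a9.png

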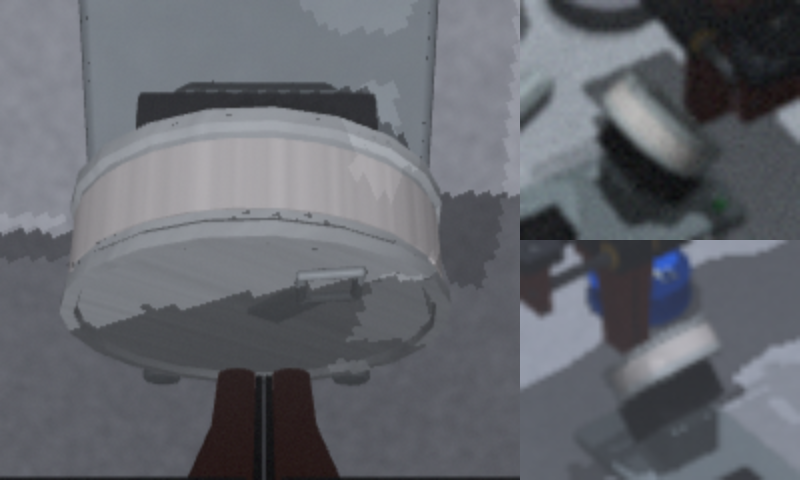

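```bash
cat > pred.py <<'E'
from h import *
rx=np.array([.394,.919,0]);ry=np.array([.919,-.394,0]);z=np.array([0,0,1]);O=np.array([.517,-.136,.062])
t=np.linspace(0,2*np.pi,181)
for th in (55,50,45,40):
    a=np.radians(th);X=rx*np.cos(a)+z*np.sin(a);N=-rx*np.sin(a)+z*np.cos(a)
    C=O+.011*(-rx*.766+z*.643); r=[]
    for h in(.011,-.011):
        P=C+h*N+.034*(np.cos(t)[:,None]*X+np.sin(t)[:,None]*ry); q=proj("wrist",P); r+= [q[:,0].min(),q[:,0].max(),q[:,1].min(),q[q[:,0].argmin(),1],q[:,1].max()]
    print(th,np.round(r,1))
E
python3 pred.py; echo obs 221 414 208 "~255" 287.5 227.5 410 153.5
```

```text
55 [222.3 417.5 233.5 261.2 288.4 226.9 412.9 164.3 202.2 240.4]
50 [221.8 417.9 222.5 258.6 294.6 227.6 412.2 157.6 201.9 247.3]
45 [221.4 418.3 211.7 255.7 300.5 228.2 411.6 151.8 203.7 254.2]
40 [221.1 418.7 201.2 252.7 306.1 228.9 410.9 146.9 204.2 261.1]
obs 221 414 208 ~255 287.5 227.5 410 153.5
```

>>> arm_command:
  steps:
    - [1,[0.001,0,0.0009],0]
    - [1,[0.002,0,0.0017],0]
    - [1,[0.003,0,0.0025],0]
    - [1,[0.003,0,0.0025],0]

```text
time_s: 20.35
ee_pos: [0.5007, -0.1742, 0.0756]
orientation: [2.624, 1.725, -0.002]
contact_force: [-4.6, -4.4, 12.1]
gripper_width: 0.004
gripper_force: 5.8
```

Contact is firm, so the tin is pressed flat. Now I'll back off along the normal, rise, and wait for the read while turning the gripper.

>>> arm_command:
  steps:
    - [1,[-0.01,0,-0.009],0]
    - [1,[-0.03,0,-0.026],0]
    - [1,[-0.04,0,-0.08],0]
    - [-1,[-0.04,0,-0.16],0]
    - [-1,[0.037,0,-0.16],-0.3]
    - [-1,[0.037,0,-0.16],-0.6]
    - [-1,[0.037,0,-0.16],-1]
    - [-1,[0.037,0,-0.16],-1]
    - [-1,[0.037,0,-0.16],-1]
    - [-1,[0.037,0,-0.16],-1]
    - [-1,[0.037,0,-0.16],-1]

```text
time_s: 21.72
ee_pos: [0.5122, -0.1473, 0.1948]
orientation: [1.766, 2.598, 0.0]
contact_force: [-0.5, -0.3, -0.1]
gripper_width: 0.876
gripper_force: 0.0
```

```bash
python3 - <<'E'
from h import *
R=[]
for c in ["side","scene","wrist"]:
    manip.snapshot(c)
    print(c,[(np.round(d["xyz"],4).tolist(),round(d["p"],2)) for d in manip.mark_of(c,"tin") if d["xyz"][2]>.03], [(np.round(d["xyz"],4).tolist(),round(d["p"],2)) for d in manip.boxes_of(c,"tin") if d["xyz"][2]>.03])
s=manip.state();print(s["ee_pos"],s["orientation"],s["q"])
E
```

```text
side [([0.5122, -0.1405, 0.0709], 0.83), ([0.5574, 0.2473, 0.0843], 0.33)] [([0.5057, -0.1245, 0.0841], 0.82)]
scene [([0.5097, -0.142, 0.0697], 0.7)] [([0.5304, -0.1306, 0.0925], 0.86)]
wrist [([0.5146, -0.1412, 0.0671], 0.61)] [([0.5103, -0.1359, 0.085], 0.76)]
[ 0.51227961 -0.14708606  0.1946902 ] [1.76284002e+00 2.60037216e+00 6.78421180e-06] [ 0.19335195  0.29904716 -0.03705175  1.94119022  0.0139155   0.90158456
  0.52860293]
```

>>> arm_command:
  steps:
    - [-1,[0,0,0],-1]
    - [-1,[0,0,0],-1]
    - [-1,[0,0,0],-1]
    - [-1,[0,0,0],-1]
    - [-1,[0,0,0],-1]
    - [-1,[0,0,0.05],-1]
    - [-1,[0,0,0.09],-1]
    - [-1,[0,0,0.12],-1]
    - [-1,[0,0,0.135],-1]
    - [-1,[0,0,0.135],-1]
    - [-1,[0,0,0.135],-1]

```text
time_s: 23.55
ee_pos: [0.5129, -0.1473, 0.0943]
orientation: [0.634, 3.075, -0.0]
contact_force: [-0.1, -0.3, -0.3]
gripper_width: 0.999
gripper_force: 0.0
```

>>> arm_command:
  steps:
    - [-0.7,[0,0,0],0]
    - [-0.56,[0,-0.002,0],0]
    - [-0.45,[0,-0.004,0],0]
    - [-0.33,[0,-0.007,0],0]
    - [-0.2,[0,-0.009,0],0]
    - [-0.1,[0,-0.011,0],0]
    - [0,[0,-0.0125,0],0]
    - [0.1,[0,-0.0135,0],0]
    - [0.2,[0,-0.0143,0],0]
    - [0.3,[0,-0.0143,0],0]
    - [0.3,[0,-0.0143,0],0]
  newtons: 10

```text
time_s: 24.92
ee_pos: [0.5129, -0.1491, 0.096]
orientation: [0.622, 3.073, 0.014]
contact_force: [3.6, 20.3, 13.4]
gripper_width: 0.761
gripper_force: 10.0
```

>>> arm_command:
  steps:
    - [0.4,[0,0,0],0]
    - [0.5,[0,0,0],0]
    - [0.6,[0,0,0],0]
    - [1,[0,0,0],0]
    - [1,[0,0,0],0]
  newtons: 15

```text
time_s: 25.55
ee_pos: [0.5152, -0.1449, 0.0973]
orientation: [0.616, 3.071, 0.021]
contact_force: [3.9, 30.8, 22.0]
gripper_width: 0.619
gripper_force: 15.0
```

```bash
python3 - <<'E'
from h import *
for c in ["side","scene","wrist"]:
    manip.snapshot(c)
    print(c,[(np.round(d["xyz"],4).tolist(),round(d["p"],2)) for d in manip.mark_of(c,"tin") if d["xyz"][2]>.03], [(np.round(d["xyz"],4).tolist(),round(d["p"],2)) for d in manip.boxes_of(c,"tin") if d["xyz"][2]>.03])
s=manip.state();print(s["ee_pos"],s["orientation"],s["contact_force"])
E
```

```text
side [([0.5133, -0.1411, 0.0697], 0.76), ([0.5576, 0.2453, 0.0831], 0.37)] [([0.5009, -0.129, 0.0887], 0.65)]
scene [([0.5099, -0.1422, 0.0738], 0.72)] [([0.5885, 0.2509, 0.1318], 0.53), ([0.5354, -0.1436, 0.0876], 0.47)]
wrist [([0.5131, -0.1469, 0.067], 0.61)] [([0.5093, -0.1428, 0.084], 0.57)]
[ 0.515179   -0.14492324  0.09728433] [0.61599593 3.07085374 0.0206389 ] [ 3.57966478 30.06206051 22.25973538]
```

The left finger sticks to the tin's upper edge. That edge has to rise as the tin tips up, so I'll relieve the push and follow the arc, going up while closing.

>>> arm_command:
  steps:
    - [-0.24,[0,0.0173,-0.006],0]
    - [-0.24,[0,0.0173,-0.006],0]
    - [-0.24,[0,0.0133,-0.01],0]
    - [-0.24,[0,0.0093,-0.0155],0]
    - [-0.17,[0,0.006,-0.021],0]
    - [-0.09,[0,0.0027,-0.0255],0]
    - [-0.09,[0,0.0027,-0.0255],0]
  newtons: 10

```text
time_s: 26.88
ee_pos: [0.5082, -0.1564, 0.1125]
orientation: [-0.636, -3.076, 0.001]
contact_force: [0.2, 0.6, 0.5]
gripper_width: 0.544
gripper_force: 0.3
```

```bash
python3 - <<'E'
from h import *
for c in ["side","scene","wrist"]:
    manip.snapshot(c)
    print(c,[(np.round(d["xyz"],4).tolist(),round(d["p"],2)) for d in manip.mark_of(c,"tin") if d["xyz"][2]>.03][:2])
s=manip.state();p=s["ee_pos"]-[.517,-.136,0];print(s["ee_pos"],p@[.394,.919,0],s["orientation"],s["contact_force"],s["gripper_width"])
E
```

```text
side [([0.5086, -0.1496, 0.0811], 0.69)]
scene [([0.507, -0.1496, 0.083], 0.89)]
wrist [([0.5097, -0.153, 0.0768], 0.83)]
[ 0.50849701 -0.15521573  0.11226858] -0.021009431885769994 [-6.33487152e-01 -3.07632883e+00  1.91888468e-04] [ 0.19463306 -0.2608052  -0.45635338] 0.5446555677829525
```

>>> arm_command:
  steps:
    - [0.1,[0,-0.0013,-0.004],0]
    - [0.2,[0,-0.0022,-0.0065],0]
    - [0.28,[0,-0.0027,-0.008],0]
    - [0.36,[0,-0.0035,-0.01],0]
    - [0.44,[0,-0.004,-0.0115],0]
    - [1,[0,-0.004,-0.0115],0]
    - [1,[0,-0.004,-0.0115],0]
    - [1,[0,-0.004,-0.0115],0]
  newtons: 10

```text
time_s: 28.18
ee_pos: [0.5077, -0.1578, 0.1212]
orientation: [0.633, 3.077, 0.0]
contact_force: [-0.5, 0.3, 1.0]
gripper_width: 0.251
gripper_force: 10.0
```

```bash
python3 - <<'E'
from h import *
for c in ["side","scene","wrist"]:
    manip.snapshot(c)
    print(c,[(np.round(d["xyz"],4).tolist(),round(d["p"],2)) for d in manip.mark_of(c,"tin") if d["xyz"][2]>.03][:2])
s=manip.state();p=s["ee_pos"]-[.517,-.136,0];print(s["ee_pos"],p@[.394,.919,0],s["orientation"],s["contact_force"],s["gripper_width"])
E
```

```text
side [([0.505, -0.1552, 0.0812], 0.9)]
scene [([0.5038, -0.1565, 0.0856], 0.56)]
wrist [([0.5051, -0.1578, 0.0801], 0.66)]
[ 0.507728   -0.15788693  0.12124195] -0.023767252879245342 [6.33408157e-01 3.07689307e+00 7.00398097e-05] [0.03707748 0.87549289 1.68123016] 0.25508919484444453
```

>>> arm_command:
  steps:
    - [1,[0,0,0],0]
    - [1,[0,0,-0.02],0]
    - [1,[0,0,-0.07],0]
    - [1,[0,0,-0.12],0]
    - [1,[0.236,0.514,-0.12],-0.707]
    - [1,[0.236,0.514,-0.12],-0.707]
    - [1,[0.236,0.514,-0.12],-0.707]
    - [1,[0.236,0.514,-0.12],-0.707]
    - [1,[0.236,0.514,-0.12],-0.707]
    - [1,[0.236,0.514,-0.12],-0.707]
    - [1,[0.236,0.514,-0.12],-0.707]
    - [1,[0.236,0.514,-0.12],-0.707]
  newtons: 25

```text
time_s: 29.98
ee_pos: [0.4958, 0.271, 0.2121]
orientation: [-0.245, 3.132, 0.004]
contact_force: [-0.6, -0.9, -0.2]
gripper_width: 0.252
gripper_force: 25.0
```

>>> arm_command:
  steps:
    - [1,[0,0,0],0]
    - [1,[0,0,0],0]
    - [1,[0,0,0],0]

```text
time_s: 30.35
ee_pos: [0.4977, 0.2647, 0.2113]
orientation: [-0.231, 3.133, -0.001]
contact_force: [0.4, -0.0, -0.9]
gripper_width: 0.246
gripper_force: 25.0
```

```bash
python3 - <<'E'
from h import *
import cv2
for c in ["side","scene","wrist"]:
    im=manip.snapshot(c); cv2.imwrite(f"pics/{c}8.png",im[:,:,::-1])
    for q in ["tin","stock0","free_slot","tray"]: 
        for d in manip.mark_of(c,q)[:4]:
            x=np.array(d["xyz"]); print(c,q,x.round(4),round(d["p"],2),"f,e",(x@[.989,.149,0]).round(4),(x@[-.149,.989,0]).round(4))
s=manip.state();x=s["ee_pos"];print(x,x@[.989,.149,0],x@[-.149,.989,0],s["orientation"],s["contact_force"],s["gripper_width"],s["time_s"],s["q"])
E
```

```text
side tin [ 0.395  -0.2325  0.0124] 0.94 f,e 0.356 -0.2888
side tin [0.4949 0.2651 0.1717] 0.88 f,e 0.529 0.1884
side tin [ 0.3273 -0.3095  0.0085] 0.6 f,e 0.2776 -0.3549
side stock0 [0.5142 0.1593 0.0392] 0.94 f,e 0.5323 0.0809
side stock0 [0.4864 0.3208 0.0404] 0.88 f,e 0.5288 0.2448
side stock0 [0.5041 0.2112 0.0437] 0.77 f,e 0.53 0.1338
side free_slot [0.4971 0.2673 0.0424] 0.39 f,e 0.5315 0.1903
side free_slot [ 0.6456 -0.2731 -0.0054] 0.2 f,e 0.5978 -0.3663
side tray [0.5023 0.2408 0.0035] 0.63 f,e 0.5327 0.1633
scene tin [ 0.3278 -0.3031  0.0095] 0.93 f,e 0.279 -0.3486
scene tin [ 0.3916 -0.2264  0.0108] 0.84 f,e 0.3536 -0.2823
scene tin [0.4948 0.2647 0.174 ] 0.59 f,e 0.5288 0.1881
scene stock0 [0.5138 0.1568 0.0422] 0.8 f,e 0.5315 0.0785
scene stock0 [0.4884 0.3199 0.0419] 0.59 f,e 0.5307 0.2436
scene stock0 [0.5063 0.2101 0.044 ] 0.5 f,e 0.532 0.1324
scene free_slot [0.4959 0.2653 0.0419] 0.52 f,e 0.53 0.1885
scene tray [0.5027 0.242  0.0037] 0.61 f,e 0.5332 0.1644
wrist tin [0.4942 0.2654 0.1705] 0.75 f,e 0.5283 0.1888
wrist stock0 [0.4874 0.3195 0.0407] 0.82 f,e 0.5296 0.2434
wrist stock0 [0.5129 0.1555 0.0454] 0.79 f,e 0.5304 0.0774
wrist stock0 [0.5074 0.2087 0.0373] 0.68 f,e 0.5329 0.1308
wrist free_slot [0.5009 0.2653 0.045 ] 0.65 f,e 0.5349 0.1877
wrist tray [ 0.5002  0.2421 -0.0006] 0.58 f,e 0.5308 0.1649
[0.49728096 0.26620317 0.21120799] 0.5314751414627673 0.18918007075036183 [ 2.34235997e-01 -3.13284551e+00  3.75583149e-06] [-0.17914864  0.77073371 -1.25572187] 0.24685275630610817 31.1 [-0.23009552  0.36659205 -0.46475786  1.83142116  0.19359234  0.98824611
  0.94473507]
```

>>> arm_command:
  steps:
    - [1,[-0.003,-0.0007,0.04],0]
    - [1,[-0.003,-0.0007,0.08],0]
    - [1,[-0.003,-0.0007,0.105],0]
    - [1,[-0.003,-0.0007,0.115],0]
    - [1,[-0.003,-0.0007,0.125],0]
    - [1,[-0.003,-0.0007,0.135],0]
    - [1,[-0.003,-0.0007,0.145],0]
    - [1,[-0.003,-0.0007,0.155],0]
    - [1,[-0.003,-0.0007,0.162],0]
    - [1,[-0.003,-0.0007,0.166],0]
    - [1,[-0.003,-0.0007,0.166],0]

```text
time_s: 32.48
ee_pos: [0.4995, 0.266, 0.0865]
orientation: [0.234, -3.133, 0.0]
contact_force: [0.4, 0.0, -1.5]
gripper_width: 0.246
gripper_force: 25.0
```

No contact with the tines; lowering in small steps until the rails take it.

>>> arm_command:
  steps:
    - [1,[0,0,0.002],0]
    - [1,[0,0,0.004],0]
    - [1,[0,0,0.005],0]
    - [1,[0,0,0.005],0]

```text
time_s: 32.98
ee_pos: [0.4996, 0.266, 0.0829]
orientation: [0.234, -3.133, 0.0]
contact_force: [1.2, -0.2, -2.0]
gripper_width: 0.249
gripper_force: 25.0
```

```bash
python3 - <<'E'
from h import *
for c in ["side","scene","wrist"]:
    manip.snapshot(c)
    for d in manip.mark_of(c,"tin")[:4]:
            x=np.array(d["xyz"])
            if x[1]>0: print(c,x.round(4),round(d["p"],2),"f,e",(x@[.989,.149,0]).round(4),(x@[-.149,.989,0]).round(4))
s=manip.state();print(s["ee_pos"],s["contact_force"],s["time_s"])
E
```

```text
side [0.4994 0.2712 0.0433] 0.7 f,e 0.5343 0.1938
scene [0.4948 0.2647 0.0498] 0.6 f,e 0.5288 0.1881
wrist [0.4992 0.2633 0.0412] 0.79 f,e 0.5329 0.186
[0.49961117 0.26601619 0.08300631] [ 0.3128474  -0.02496394 -1.64846458] 33.275
```

>>> arm_command:
  steps:
    - [1,[0,0,0.0015],0]
    - [1,[0,0,0.003],0]
    - [1,[0,0,0.003],0]

```text
time_s: 33.65
ee_pos: [0.4997, 0.2661, 0.0815]
orientation: [-0.234, 3.132, -0.0]
contact_force: [-1.4, -1.7, 6.7]
gripper_width: 0.247
gripper_force: 25.0
```

>>> arm_command:
  steps:
    - [1,[0,0,0.0013],0]
    - [1,[0,0,0.0026],0]
    - [1,[0,0,0.0026],0]

```text
time_s: 34.02
ee_pos: [0.4997, 0.2663, 0.0812]
orientation: [-0.234, 3.132, -0.001]
contact_force: [-6.9, -3.9, 23.0]
gripper_width: 0.245
gripper_force: 25.0
```

Seated at the expected height. Now relieve, open slightly, and rise.

>>> arm_command:
  steps:
    - [1,[0,0,-0.0035],0]
    - [1,[0,0,-0.0035],0]
    - [0.42,[0,0,-0.0035],0]
    - [0.3,[0,0,-0.0035],0]
    - [0.3,[0,0,-0.0035],0]
    - [0.3,[0,0,-0.0035],0]
    - [0.3,[0,0,-0.03],0]
    - [0.3,[0,0,-0.07],0]
    - [0.3,[0,0,-0.14],0]
    - [0.3,[0,0,-0.18],0]
    - [1,[0,0,-0.18],0]
    - [1,[0,0,-0.18],0]

```text
time_s: 35.52
ee_pos: [0.4993, 0.2657, 0.2138]
orientation: [0.234, -3.133, 0.0]
contact_force: [0.2, 0.6, -0.3]
gripper_width: 0.16
gripper_force: 0.0
```

```bash
python3 - <<'E'
from h import *
for c in ["side","scene","wrist"]:
    manip.snapshot(c)
    for q in ["stock0","keeper_edge","keeper_hinge"]:
      for d in manip.mark_of(c,q)[:4]:
            x=np.array(d["xyz"])
            if x[1]>0: print(c,q,x.round(4),round(d["p"],2),"f,e",(x@[.989,.149,0]).round(4),(x@[-.149,.989,0]).round(4))
s=manip.state();print(s["ee_pos"],s["contact_force"],s["time_s"],s["gripper_width"])
E
```

```text
side stock0 [0.5164 0.16   0.0384] 0.77 f,e 0.5346 0.0813
side stock0 [0.5033 0.2099 0.0426] 0.72 f,e 0.529 0.1326
side stock0 [0.489  0.3237 0.0415] 0.66 f,e 0.5319 0.2473
side keeper_edge [0.6104 0.2563 0.1701] 0.6 f,e 0.6419 0.1625
side keeper_hinge [0.5559 0.2433 0.0835] 0.88 f,e 0.586 0.1578
side keeper_hinge [0.6113 0.2576 0.1715] 0.54 f,e 0.643 0.1637
scene stock0 [0.5053 0.2105 0.0424] 0.63 f,e 0.5311 0.1329
scene stock0 [0.5154 0.1583 0.0402] 0.59 f,e 0.5333 0.0798
scene stock0 [0.487  0.3155 0.0445] 0.52 f,e 0.5287 0.2395
scene keeper_edge [0.6091 0.2508 0.1747] 0.96 f,e 0.6398 0.1573
scene keeper_hinge [0.5542 0.2473 0.0842] 0.56 f,e 0.585 0.162
wrist stock0 [0.5134 0.1579 0.0427] 0.91 f,e 0.5313 0.0797
wrist stock0 [0.4895 0.3194 0.0417] 0.88 f,e 0.5317 0.243
wrist stock0 [0.5065 0.2093 0.0377] 0.69 f,e 0.5321 0.1315
wrist keeper_hinge [0.5577 0.2486 0.0838] 0.85 f,e 0.5886 0.1628
[0.49959807 0.26601159 0.21367859] [ 1.06933268 -0.32173393  0.00127022] 36.125 0.004850275641767737
```

>>> arm_command:
  steps:
    - [1,[0,-0.037,-0.03],0]
    - [1,[-0.195,-0.037,-0.03],0]
    - [1,[-0.195,-0.037,-0.03],0]
    - [1,[-0.195,-0.037,-0.03],0]
    - [1,[-0.195,-0.037,-0.03],0]
    - [1,[-0.195,-0.037,-0.03],0]
    - [1,[-0.195,-0.037,-0.03],0]
    - [1,[-0.195,-0.037,0.03],0]
    - [1,[-0.195,-0.037,0.06],0]
    - [1,[-0.195,-0.037,0.06],0]

```text
time_s: 37.38
ee_pos: [0.6467, 0.2596, 0.1672]
orientation: [0.235, -3.129, 0.002]
contact_force: [0.1, 0.8, -0.3]
gripper_width: 0.008
gripper_force: 0.0
```

```bash
python3 - <<'E'
from h import *
for c in ["side","scene"]:
    manip.snapshot(c)
    for q in ["tin","keeper_edge"]:
      for d in manip.mark_of(c,q)[:6]:
            x=np.array(d["xyz"])
            if x[1]>0: print(c,q,x.round(4),round(d["p"],2),"f,e",(x@[.989,.149,0]).round(4),(x@[-.149,.989,0]).round(4))
    print([np.round(d["xyz"],3).tolist() for d in manip.boxes_of(c,"stock0")])
s=manip.state();x=s["ee_pos"];print(x,x@[.989,.149,0],x@[-.149,.989,0],s["contact_force"],s["time_s"],s["gripper_width"])
E
```

```text
side tin [0.4956 0.2674 0.0403] 0.65 f,e 0.53 0.1906
side keeper_edge [0.6102 0.2585 0.1718] 0.64 f,e 0.642 0.1647
[[0.498, 0.217, 0.06], [0.508, 0.163, 0.055], [0.482, 0.328, 0.061]]
scene tin [0.4966 0.266  0.0454] 0.68 f,e 0.5308 0.1891
scene tin [0.5076 0.2136 0.0441] 0.29 f,e 0.5338 0.1356
scene keeper_edge [0.6086 0.2524 0.1767] 0.95 f,e 0.6395 0.1589
[[0.537, 0.162, 0.051], [0.537, 0.213, 0.047], [0.517, 0.322, 0.053]]
[0.648734   0.26047462 0.1697462 ] 0.6804086399853243 0.16094803005761205 [ 0.09400507 -0.04227942 -0.4342776 ] 37.775 0.0059405970534497175
```

>>> arm_command:
  steps:
    - [1,[0.03,0,0],0]
    - [1,[0.06,0,0],0]
    - [1,[0.09,0,0],0]
    - [1,[0.12,0,0],0]
    - [1,[0.15,0,0],0]
    - [1,[0.178,0,0],0]
    - [1,[0.195,0,0.0136],0]
    - [1,[0.207,0,0.031],0]
    - [1,[0.215,0,0.048],0]
    - [1,[0.22,0,0.067],0]
    - [1,[0.222,0,0.08],0]
    - [1,[0.222,0,0.085],0]

```text
time_s: 39.28
ee_pos: [0.4832, 0.2352, 0.1046]
orientation: [0.234, -3.131, 0.002]
contact_force: [-8.3, -5.8, 29.1]
gripper_width: 0.005
gripper_force: 14.3
```

>>> arm_command:
  steps:
    - [1,[0,0,0.0015],0]
    - [1,[0,0,0.003],0]
    - [1,[0,0,0.003],0]

```text
time_s: 39.65
ee_pos: [0.4832, 0.2352, 0.1046]
orientation: [0.234, -3.132, 0.003]
contact_force: [-9.3, -4.6, 23.9]
gripper_width: 0.006
gripper_force: 12.0
```

```bash
python3 - <<'E'
from h import *
for c in ["side","scene"]:
    manip.snapshot(c)
    for q in ["tin","keeper_edge","stock0"]:
      for d in manip.mark_of(c,q)[:6]:
            x=np.array(d["xyz"])
            if x[1]>0: print(c,q,x.round(4),round(d["p"],2),"f,e",(x@[.989,.149,0]).round(4),(x@[-.149,.989,0]).round(4))
s=manip.state();x=s["ee_pos"];print(x,x@[.989,.149,0],x@[-.149,.989,0],s["contact_force"],s["time_s"],s["gripper_width"])
E
```

```text
side tin [0.4981 0.2669 0.0429] 0.91 f,e 0.5324 0.1897
side keeper_edge [0.4562 0.2339 0.0824] 0.9 f,e 0.486 0.1634
side stock0 [0.4918 0.3258 0.0422] 0.84 f,e 0.5349 0.2489
side stock0 [0.5143 0.161  0.0389] 0.77 f,e 0.5326 0.0826
side stock0 [0.5034 0.2122 0.0419] 0.43 f,e 0.5295 0.1349
scene tin [0.4945 0.2651 0.0441] 0.47 f,e 0.5286 0.1885
scene keeper_edge [0.4534 0.2315 0.089 ] 0.58 f,e 0.4829 0.1614
scene stock0 [0.5114 0.1589 0.0407] 0.79 f,e 0.5295 0.081
scene stock0 [0.5077 0.2116 0.0409] 0.74 f,e 0.5336 0.1336
scene stock0 [0.4875 0.3207 0.0422] 0.71 f,e 0.5299 0.2445
scene stock0 [0.5535 0.2451 0.0826] 0.53 f,e 0.5839 0.1599
[0.48313481 0.23525997 0.10462484] 0.5128740632357794 0.16068501902195878 [-8.59583203 -4.35500281 23.94661568] 40.05 0.005999629356718524
```

Keeper is hard against its stop (24 N, tip at 85.6 mm), with the edge at 84 mm. Retracting.

>>> arm_command:
  steps:
    - [1,[0,0,-0.02],0]
    - [1,[0,0,-0.07],0]
    - [1,[0,0,-0.14],0]
    - [1,[0,0,-0.18],0]
    - [1,[0,0,-0.18],0]
    - [1,[0,0,-0.18],0]

```text
time_s: 40.8
ee_pos: [0.4834, 0.2351, 0.237]
orientation: [0.234, -3.132, 0.001]
contact_force: [-0.3, -0.5, -0.1]
gripper_width: 0.007
gripper_force: 0.0
```

```bash
python3 - <<'E'
from h import *
for c in ["side","scene"]:
    manip.snapshot(c)
    for q in ["tin","keeper_edge"]:
        print(c,q,[np.round(d["xyz"],4).tolist() for d in manip.mark_of(c,q) if d["xyz"][1]>0])
print(manip.state()["contact_force"])
print(manip.sign_off())
E
```

```text
side tin [[0.4972, 0.2677, 0.0438], [0.5596, 0.2454, 0.0838]]
side keeper_edge []
scene tin [[0.4928, 0.2659, 0.0453]]
scene keeper_edge [[0.4544, 0.2321, 0.0886]]
[ 0.18112078  0.15228502 -0.14293529]
the job is handed in; nothing more can be done
None
```

The job is handed in at about 41 s: by my measurements the tin was let go flat on the reader, now stands in the empty place, and the keeper is down on its stop; no verdict came back, the read itself was not confirmed, and I viewed 11 pictures, one over the limit of 10.

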